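Put the table condiments back in the cruet tray

TASK

Lay up the oak cruet tray for the table: set the oil cruet, the vinegar cruet, the small pepper mill and the salt shaker upright in its four wells, each in the well bored for it (the widest thing in the widest well, and so on down), down on the well's floor and let go. Set them down gently, do not drop them. The straight screw-capped syrup bottle, the cook's big grinder, the flat-lidded spice jar and the ramekin do not belong to the set: leave them standing where they are.

Things in the scene. Friction and masses are not known exactly. Their poses are not given: they have to be found in the camera images.
- tray: Loose oak block, 184 (its x) by 200 (its y) mm, top 30 mm above the worktop, 1 kg, at any yaw. Origin: centre of its underside; z up. Four round wells in its top, floors at z = 16 mm. Well centres (x, y in mm, its frame) and diameters: oil (38, 45.5) dia 93; vinegar (38, -52.5) dia 79; pepper (-50.5, 50) dia 64; salt (-50.5, -55) dia 49.
- oil_cruet: The larger of the two flask-shaped green glass cruets with a thin steel pourer: foot and belly 80 mm diameter up to z = 70 mm, conical shoulder up to z = 108, straight neck 28 mm diameter from z = 108 to 141 with a 32 mm lip up to 146, pourer tip at 170; about 0.4 kg. Goes in the 93 mm well. Origin: centre of its underside; z up.
- vinegar_cruet: The smaller of the two flask-shaped green glass cruets with a thin steel pourer: foot and belly 66 mm diameter up to z = 56 mm, conical shoulder up to z = 86, straight neck 28 mm diameter from z = 86 to 117 with a 32 mm lip up to 122, pourer tip at 146; about 0.28 kg. Goes in the 79 mm well. Origin: centre of its underside; z up.
- pepper_mill: The small turned pale-wood mill, 125 mm tall with a steel nut on top: foot 51 mm diameter, waist about 34, shoulder 42 mm diameter at z = 66 to 73, head a 41 mm diameter cylinder from z = 75 to 105, rounded in above; about 0.15 kg. Goes in the 64 mm well. Origin: centre of its underside; z up.
- salt_shaker: White ceramic cylinder 36 mm diameter, 58 mm tall, under a domed steel cap (37 mm diameter) with seven small holes, 77 mm tall in all; about 0.12 kg. Goes in the 49 mm well. Origin: centre of its underside; z up.
- spice_jar: Look-alike of the salt shaker, stays: white ceramic jar 48 mm diameter with a flat plain steel lid 50 mm diameter, 60 mm tall. Origin: centre of its underside; z up.
- cook_grinder: Look-alike of the pepper mill, stays: the cook's big grinder of the same pale wood and form, 190 mm tall, foot 60 mm diameter, steel nut on top. Origin: centre of its underside; z up.
- syrup_bottle: Look-alike of the cruets, stays: straight green glass bottle 62 mm diameter with a plain paper label and a wide black screw cap 35 mm diameter, 146 mm tall. Origin: centre of its underside; z up.
- ramekin: White ceramic open dish, about 80 mm diameter, 45 mm tall; stays. Origin: centre of its underside; z up.

How it is judged:
By the outcome, as a careful person would: the job done as asked, in the order asked, and still so for the second after the job is handed in, with the robot touching nothing.
It also fails if it takes over 109 s, if anything falls off the work surface, if the arm or the gripper's body presses on something with over 40 N, if the wrist force passes 120 N, or if a joint passes its speed limit or range.

ROBOT

A 6-joint arm with a two-finger parallel gripper is mounted at the origin on the work surface. World frame = base frame: x ahead of the robot, y to its left, z up, the work surface at z = 0. Lengths are in mm, angles in degrees, forces in N, time in s.
With the tool pointing down it reaches from about 250 to 775 mm from the base axis. Payload 8.9 kg.
Tool frame: the origin (TCP) lies midway between the tips of the shut fingers; the grasp point (between the pads) lies 19 mm behind it (env.grip_depth is the distance from the TCP to the grasp point, in mm); z points along the fingers, y is the line along which they close (so a half turn about z gives the same grasp; the last joint's range is limited). The gripper opens to 85 mm and grips with 20 to 120 N. Pads are 22 mm wide; open, the fingers measure 114 mm over their backs; the gripper's body (76 mm by 85 mm) begins 54 mm behind the grasp point. The pads swing forward as they close: fully open they stand 13 mm farther back than shut.
Start: joints at [56.82, 16.656, -8.789, 64.555, 0, 82.019], TCP at [223.517, 475.041, 231.305] pointing down, gripper open.
Joint ranges: [-144.48, 144.48], [-52.06, 99.96], [-74.48, 78.29], [-112.23, 115.85], [-86.99, 84.42], [-180, 180]. Speed limits (degrees/s): [127.2, 127.2, 159.86, 180, 180, 180].

INTERFACE

Orientations are given as a 3x3 rotation matrix whose columns are the frame's x, y, z axes.
In Python, from rig import readout, imaging, env gives the robot as it stands.
- The arm moves only by the shell command python3 -m handwheel 'ROWS' [FORCE]. ROWS is JSON, a list that holds one entry, the list of rows, each a list of 7 numbers: the shift along the tool's x, y, z in cm, then the turn, a rotation vector about the tool's x, y, z in degrees, then the opening, from 0 (shut) to 1 (fully open). A call has 1 to 10 rows; each row is the pose to reach, as a shift and turn from the pose commanded when the call began, along the tool's axes at that moment; what a row does not reach only later rows make up. A row lasts 1/12 s, in which the tool goes at most 41.7 mm and 7.16 degrees, less where a joint would pass 70% of its speed; a pose out of reach is approached as far as the arm can. A call with a gripper value outside its range is refused whole. The fingers move at their own pace and stop on an object; FORCE is the grip in N (left out, the last holds). Time passes only in rows, so rows that repeat a pose let the fingers close. It gives the time, the measured TCP pose, the force, the opening and the grip force at its end, in the units of the state.
- readout.sense(): the state, without advancing time (a new reading comes with each control period).
- imaging.get_image(name): name is "scene" or "top"; returns a dict with "color" (420x560x3 uint8, red, green, blue), "K" (3x3 intrinsics, pixels), "world_from_camera" (4x4, takes a point from camera to world coordinates). Camera axes: x right, y up, looking along -z (the intrinsics and any distortion apply to the point x, -y, -z); pixel columns grow to the right and rows downward; lengths in mm; the calibration is good to about 2 mm. A picture is of the moment at which its call begins. There is no depth.
- env.finish_job(): hands the job in; it is judged then, once.
Trained networks look in a picture, given as the dict that the camera call returned (one of the last four; its "shot" number tells which), for a name from the list of things; names that differ only in an ending like _2 or _b are one class to them, and where a whole thing is asked for, a point or a joint stands for the part that bears it (a point fixed in the world has none). Each returns a list of dicts, best first, with "conf" (0 to 1); they miss things now and then, are a little off and sometimes report something else, mostly with a low value. They report only what shows in the picture. A call takes as long as a camera call.
- imaging.find_in(label, picture): "xy" ([column, row] in pixels, amid what is visible of it).
- imaging.regions_of(label, picture): "region" (420x560 bool, what is visible of it) and "xy" ([column, row] in pixels, amid what is visible of it).
The state is a dict: "clock": time; "qpos": joint angles; "dq": joint speeds; "tau": joint torques, N m; "ee_pos": TCP position; "ee_rot": TCP orientation; "contact_force": force on the tool from outside, world axes, zero at the start; "moment": the same for the moment, N m; "opening": finger opening in mm; "grasp_force": force on a finger pad.
Only numpy, scipy, OpenCV 4.12 (cv2) and the standard library are available. Lean on these libraries where they do the work, as an engineer would, in place of code of your own. Each camera call takes 0.05 s, during which the arm holds its last target. There are 200 camera calls.

## Working session

There is one attempt and no reset: what is moved stays moved. The work goes in short steps, Python scripts to look and compute and a shell command to move; the robot and the scene stay as the last step left them, time stands still between calls to the robot, and variables do not carry over. Pictures are saved under pics/ and viewed, at most 14 in all, crops included, and the job is handed in when it is done.

```bash
mkdir -p pics; ls; python3 - <<'E'
from rig import readout, imaging, env
import cv2
s=readout.sense();print({k:(v if not hasattr(v,'tolist') else v.tolist()) for k,v in s.items()},env.grip_depth)
for n in("scene","top"):
    p=imaging.get_image(n);cv2.imwrite(f"pics/{n}0.png",p["color"][:,:,::-1]);print(n,p["K"],p["world_from_camera"],[k for k in p])
    for l in "tray oil_cruet vinegar_cruet pepper_mill salt_shaker spice_jar cook_grinder syrup_bottle ramekin".split():
        print(l,[(d["xy"],round(d["conf"],2)) for d in imaging.find_in(l,p)][:3])
E
```

```text
pics
{'clock': 0.0, 'qpos': [56.820461162581815, 16.69179491768773, -8.831313184461871, 64.5559774147885, 0.0005373887856515493, 82.01929408296319], 'dq': [-0.04742464468825077, 0.013544912000403433, -0.03737908548571797, 0.09284344129545427, -0.07596053394585951, 0.014913510822245603], 'tau': [0.0014111212294665165, -53.713932037353516, 33.13740134239197, 0.01604893826879561, -1.7587975662536337e-05, 1.4245719910377375e-05], 'ee_pos': [223.2628960031546, 474.6611027481935, 230.7047413847281], 'ee_rot': [[-0.9048356457047699, 0.4257603454132012, -0.0007632402397961623], [0.4257609821126982, 0.9048349370597372, -0.001150124572480702], [0.00020092899908986714, -0.0013656316242650307, -0.9999990473384484]], 'contact_force': [1.0573299561101912, -0.7643140068086373, 0.15370746277960978], 'moment': [-0.04126054919723383, 0.02165763633070041, 0.008566348279840288], 'grasp_force': 0.0, 'opening': 85.74182521554016} 18.700000000000003
scene [[446.0836889    0.         278.93178136]
 [  0.         446.0836889  203.68793588]
 [  0.           0.           1.        ]] [[ 7.90346174e-01 -4.69001
[... 792 characters left out ...]
       1.        ]] [[ 1.49486145e-02  9.94428592e-01 -1.04347086e-01  3.65189373e+02]
 [-9.99829143e-01  1.37312853e-02 -1.23748334e-02 -8.05400658e+00]
 [-1.08730685e-02  1.04514244e-01  9.94463951e-01  1.17567189e+03]
 [ 0.00000000e+00  0.00000000e+00  0.00000000e+00  1.00000000e+00]] ['color', 'K', 'world_from_camera', 'shot']
tray [([280.8, 175.6], 0.84)]
oil_cruet [([437.7, 208.6], 0.68)]
vinegar_cruet [([184.3, 259.2], 0.9)]
pepper_mill [([391.3, 217.4], 0.77)]
salt_shaker [([388.9, 164.9], 0.8)]
spice_jar [([119.6, 208.1], 0.64), ([439.3, 210.1], 0.52), ([164.5, 210.1], 0.27)]
cook_grinder [([162.5, 210.8], 0.58)]
syrup_bottle [([385.7, 263.7], 0.62)]
ramekin [([170.3, 158.6], 0.55)]
```

View pics/scene0.png

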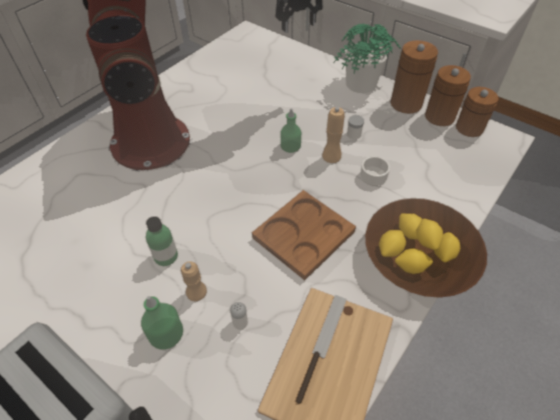

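View pics/top0.png

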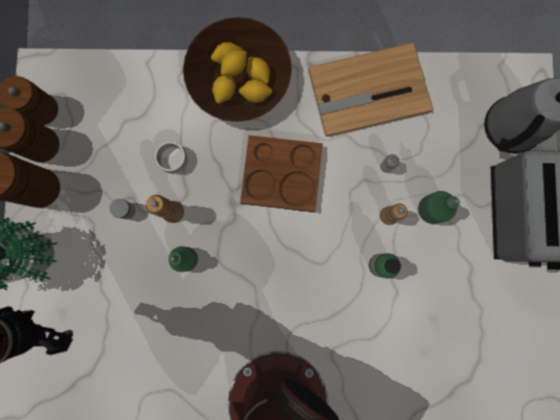

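The top view shows the tray at (282,174) with the oil well at (297,188), vinegar (260,185), pepper (303,155) and salt (263,152), so its yaw is near 180°. The oil cruet is at (437,208), the mill at (392,214), the shaker at (389,164) and the vinegar cruet at (183,259). I'll fit model silhouettes in both views.

```bash
cat > fit.py <<'E'
import numpy as np, cv2
from scipy.optimize import minimize
from rig import imaging, readout, env
PROF=dict(oil_cruet=[(0,40),(70,40),(108,14),(141,14),(146,16),(147,4),(170,3)],
 vinegar_cruet=[(0,33),(56,33),(86,14),(117,14),(122,16),(123,4),(146,3)],
 pepper_mill=[(0,25.5),(10,25.5),(38,17),(66,21),(75,20.5),(105,20.5),(117,12),(125,5)],
 salt_shaker=[(0,18),(58,18.5),(68,16),(77,6)],
 spice_jar=[(0,24),(50,25),(60,25)], cook_grinder=[(0,30),(12,30),(58,20),(100,25),(114,24),(160,24),(178,14),(190,6)],
 syrup_bottle=[(0,31),(95,31),(115,17),(146,17.5)], ramekin=[(0,36),(45,40)])
WELL=dict(oil_cruet=(38,45.5),vinegar_cruet=(38,-52.5),pepper_mill=(-50.5,50),salt_shaker=(-50.5,-55))
def proj(P,p):
    M=np.linalg.inv(p["world_from_camera"]);c=np.atleast_2d(P)@M[:3,:3].T+M[:3,3]
    q=np.c_[c[:,0],-c[:,1],-c[:,2]]@p["K"].T;return q[:,:2]/q[:,2:]
S=4
def mask(hulls,p):
    m=np.zeros((420*S,560*S),np.uint8)
    for h in hulls: cv2.fillConvexPoly(m,cv2.convexHull(np.round(proj(h,p)*S+S/2).astype(np.int32)),1)
    return cv2.resize(m.astype(np.float32),(560,420),interpolation=cv2.INTER_AREA)
def hulls(name,v,z0=0):
    if name=="tray":
        c,s=np.cos(v[2]),np.sin(v[2]);R=np.array([[c,-s],[s,c]])
        b=np.array([(92,100),(-92,100),(-92,-100),(92,-100)])@R.T+v[:2]
        return [np.r_[np.c_[b,np.zeros(4)],np.c_[b,np.full(4,30)]]]
    t=np.linspace(0,2*np.pi,25)[:-1];f=lambda z,r:np.c_[v[0]+r*np.cos(t),v[1]+r*np.sin(t),np.full(24,z+z0)]
    P=PROF[name];return [np.r_[f(*a),f(*b)] for a,b in zip(P,P[1:])]
def back(xy,z,p):
    M=p["world_from_camera"];d=np.linalg.inv(p["K"])@[*xy,1];d=M[:3,:3]@[d[0],-d[1],-d[2]]
    return (M[:3,3]+d*(z-M[2,3])/d[2])[:2]
def fit(name,pics,x0=None,z0=0,near=None):
    regs=[]
    for p in pics:
        r=imaging.regions_of(name,p)
        if near is not None: r=[d for d in r if np.hypot(*(back(d["xy"],z0+40,p)-near))<90]
        if r and r[0]["conf"]>.2: regs.append((p,r[0]["region"].astype(np.float32),r[0]))
    if x0 is None: x0=np.mean([back(d["xy"],PROF[name][-1][0]*.4 if name!="tray" else 25,p) for p,_,d in regs],0)
    if name=="tray" and len(x0)==2: x0=np.r_[x0,np.pi]
    def cost(v):
        tot=0
        for p,R,_ in regs:
            m=mask(hulls(name,v,z0),p);tot+=1-np.minimum(m,R).sum()/np.maximum(m,R).sum()
        return tot/len(regs)
    n=len(x0);sim=np.vstack([x0]+[np.array(x0)+np.eye(n)[i]*(12 if i<2 else .1) for i in range(n)])
    o=minimize(cost,x0,method="Nelder-Mead",options=dict(initial_simplex=sim,xatol=.1,fatol=1e-4))
    return o.x,o.fun,[round(d["conf"],2) for *_,d in regs]
E
cat > a.py <<'E'
from fit import *
pics=[imaging.get_image(n) for n in("scene","top")]
res={}
for l in ["tray"]+list(PROF):
    x,f,c=fit(l,pics);xs=[np.round(fit(l,[p])[0],1).tolist() for p in pics] 
    res[l]=x;print(l,np.round(x,2),"cost",round(f,3),c,xs)
t=res["tray"];c,s=np.cos(t[2]),np.sin(t[2])
for k,w in WELL.items():print("well",k,np.round([t[0]+c*w[0]-s*w[1],t[1]+s*w[0]+c*w[1]],1))
p=pics[1];im=p["color"].copy()
for l,v in res.items():
    m=(mask(hulls(l,v),p)>.5).astype(np.uint8);cv2.drawContours(im,cv2.findContours(m,0,1)[0],-1,(255,0,0),1)
for k,w in WELL.items():
    r=dict(oil_cruet=46.5,vinegar_cruet=39.5,pepper_mill=32,salt_shaker=24.5)[k];a=np.linspace(0,6.28,40)
    X=np.c_[t[0]+c*w[0]-s*w[1]+r*np.cos(a),t[1]+s*w[0]+c*w[1]+r*np.sin(a),np.full(40,30)]
    cv2.polylines(im,[np.round(proj(X,p)).astype(np.int32)],True,(0,255,255),1)
cv2.imwrite("pics/fit0.png",cv2.resize(im[100:310,90:480],None,fx=2,fy=2,interpolation=cv2.INTER_CUBIC)[:,:,::-1])
E
python3 a.py
```

```text
tray [5.9454e+02 1.0000e-01 3.0400e+00] cost 0.024 [0.58, 0.92] [[593.6, -0.6, 3.0], [594.5, 1.0, 3.0]]
oil_cruet [ 505.83 -405.97] cost 0.039 [0.6, 0.59] [[504.4, -406.1], [506.2, -405.0]]
vinegar_cruet [362.69 251.72] cost 0.078 [0.85, 0.62] [[360.3, 253.9], [363.4, 251.7]]
pepper_mill [ 486.93 -290.53] cost 0.091 [0.87, 0.57] [[486.3, -290.5], [487.7, -289.2]]
salt_shaker [ 621.35 -284.49] cost 0.053 [0.81, 0.66] [[621.0, -284.8], [621.8, -284.4]]
spice_jar [489.71 416.4 ] cost 0.092 [0.55, 0.86] [[491.4, 412.9], [490.1, 416.8]]
cook_grinder [488.59 291.79] cost 0.055 [0.89, 0.7] [[488.4, 292.0], [488.6, 292.3]]
syrup_bottle [ 353.38 -264.15] cost 0.056 [0.66, 0.56] [[353.3, -264.9], [354.0, -263.4]]
  return _methods._mean(a, axis=axis, dtype=dtype,
  ret = ret.dtype.type(ret / rcount)
Traceback (most recent call last):
  File "a.py", line 5, in <module>
    x,f,c=fit(l,pics);xs=[np.round(fit(l,[p])[0],1).tolist() for p in pics]
                                   ~~~^^^^^^^
  File "fit.py", line 42, in fit
    n=len(x0);sim=np.vstack([x0]+[np.array(x0)+np.eye(n)[i]*(12 if i<2 else .1) for i in range(n)])
TypeError: object of type 'numpy.float64' has no len()
```

```bash
cat > go.py <<'E'
import sys,numpy as np
from rig import readout
from scipy.spatial.transform import Rotation as R
x,y,z,yaw=map(float,sys.argv[1:5]);s=readout.sense();M=np.array(s["ee_rot"]);a=np.radians(yaw)
Y=np.array([np.cos(a),np.sin(a),0]);Z=np.array([0,0,-1.]);T=np.c_[np.cross(Y,Z),Y,Z]
print("pos",np.round(s["ee_pos"],1),"shift cm",np.round(M.T@(np.array([x,y,z])-s["ee_pos"])/10,2),"rv",np.round(R.from_matrix(M.T@T).as_rotvec(degrees=True),1),"t",round(s["clock"],1),"op",round(s["opening"],1),"gf",round(s["grasp_force"],1),"F",np.round(s["contact_force"],1))
E
python3 -m handwheel '[[[0,0,-3,0,0,64.8,1],[0,0,-3,0,0,64.8,1],[0,0,-3,0,0,64.8,1],[0,0,-3,0,0,64.8,1],[0,0,-3,0,0,64.8,1],[0,0,-3,0,0,64.8,1],[0,0,-3,0,0,64.8,1],[0,0,-3,0,0,64.8,1],[0,0,-3,0,0,64.8,1],[0,0,-3,0,0,64.8,1]]]' 60
python3 go.py 506 -406 230 0
sed -i 's/for l in \["tray"\]+list(PROF)/for l in ["tray"]+list(PROF)[:4]/; s/;xs=.*$//; s/,xs)/)/' a.py; python3 a.py
```

```text
clock: 3.68
ee_pos: [223.5, 475.0, 261.3]
ee_rot: [[0.006, 1.0, -0.0], [1.0, -0.006, -0.0], [-0.0, -0.0, -1.0]]
contact_force: [0.9, 0.4, -0.6]
opening: 85.6
grasp_force: 0.0
pos [223.5 475.  261.3] shift cm [-87.94  28.76   3.13] rv [-0.   0.  -0.3] t 3.7 op 85.6 gf 0.0 F [ 0.9  0.4 -0.6]
tray [5.9412e+02 3.6000e-01 3.0400e+00] cost 0.025 [0.77, 0.75]
oil_cruet [ 505.26 -405.5 ] cost 0.053 [0.72, 0.56]
vinegar_cruet [361.86 251.85] cost 0.065 [0.95, 0.88]
pepper_mill [ 486.73 -290.85] cost 0.091 [0.6, 0.84]
salt_shaker [ 621.14 -284.29] cost 0.07 [0.8, 0.82]
well oil_cruet [551.7 -41. ]
well vinegar_cruet [561.7  56.5]
well pepper_mill [639.2 -54.5]
well salt_shaker [650.   49.9]
```

View pics/fit0.png

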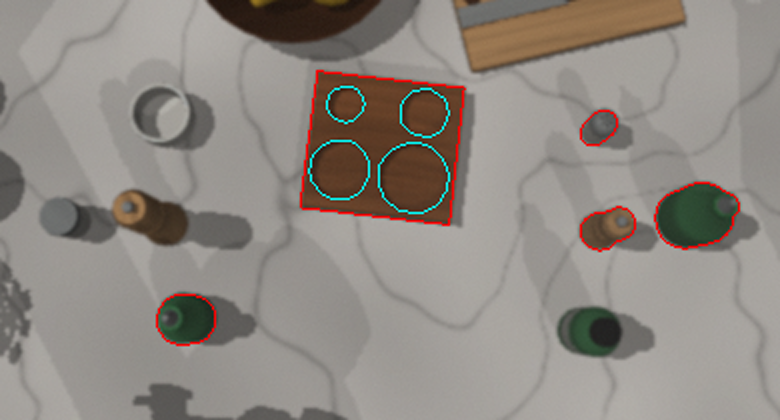

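The overlay matches: the well circles sit on the wells and all four outlines hug their objects. Next, over the oil cruet.

```bash
python3 -m handwheel '[[[-4,1.3,0,0,0,0,1],[-8,2.6,0,0,0,0,1],[-12,3.9,0,0,0,0,1],[-15.9,5.2,0,0,0,0,1],[-19.8,6.5,0,0,0,0,1],[-23.7,7.8,0,0,0,0,1],[-27.6,9.1,0,0,0,0,1],[-31.5,10.4,0,0,0,0,1],[-35.4,11.6,0,0,0,0,1],[-39.2,12.8,0,0,0,0,1]]]' |tail -6
python3 -m handwheel '[[[-4,1.3,0,0,0,0,1],[-8,2.6,0,0,0,0,1],[-12,3.9,0,0,0,0,1],[-15.9,5.2,0,0,0,0,1],[-19.8,6.5,0,0,0,0,1],[-23.7,7.8,0,0,0,0,1],[-27.6,9.1,0,0,0,0,1],[-31.5,10.4,0,0,0,0,1],[-35.4,11.6,0,0,0,0,1],[-39.2,12.8,0,0,0,0,1]]]'|tail -6
python3 go.py 505.5 -405.7 230 0
```

```text
clock: 5.12
ee_pos: [351.7, 81.1, 261.6]
ee_rot: [[-0.0, 1.0, 0.001], [1.0, 0.0, 0.0], [0.0, 0.001, -1.0]]
contact_force: [1.5, 0.4, 0.5]
opening: 85.5
grasp_force: 0.0
clock: 5.95
ee_pos: [479.7, -311.2, 261.2]
ee_rot: [[0.0, 1.0, 0.0], [1.0, -0.0, -0.0], [-0.0, 0.0, -1.0]]
contact_force: [-0.4, -1.0, 1.0]
opening: 85.0
grasp_force: 0.0
pos [ 479.7 -311.2  261.2] shift cm [-9.44  2.58  3.12] rv [ 0.  0. -0.] t 6.0 op 85.0 gf 0.0 F [-0.4 -1.   1. ]
```

```bash
python3 -m handwheel '[[[-4,1.1,1,0,0,0,1],[-7.5,2,2,0,0,0,1],[-9.4,2.6,3.1,0,0,0,1],[-9.4,2.6,3.1,0,0,0,1],[-9.4,2.6,6,0,0,0,1],[-9.4,2.6,9,0,0,0,1],[-9.4,2.6,12,0,0,0,1],[-9.4,2.6,14,0,0,0,1],[-9.4,2.6,15.4,0,0,0,1],[-9.4,2.6,15.4,0,0,0,1]]]' |tail -6
python3 go.py 505.5 -405.7 107 0
python3 -m handwheel '[[[0,0,0,0,0,0,0.5],[0,0,0,0,0,0,0.4],[0,0,0,0,0,0,0.3],[0,0,0,0,0,0,0.2],[0,0,0,0,0,0,0.1],[0,0,0,0,0,0,0],[0,0,0,0,0,0,0],[0,0,0,0,0,0,0],[0,0,0,0,0,0,0],[0,0,0,0,0,0,0]]]' 60
python3 - <<'E'
from fit import *
p=imaging.get_image("scene");cv2.imwrite("pics/g1.png",cv2.resize(p["color"][230:400,60:280],None,fx=3,fy=3)[:,:,::-1])
E
```

```text
clock: 6.78
ee_pos: [504.0, -400.9, 104.2]
ee_rot: [[-0.001, 1.0, -0.004], [1.0, 0.001, 0.004], [0.004, -0.004, -1.0]]
contact_force: [0.5, 0.9, 0.1]
opening: 85.6
grasp_force: 0.0
pos [ 504.  -400.9  104.2] shift cm [-0.48  0.15 -0.28] rv [-0.2 -0.2  0. ] t 6.8 op 85.6 gf 0.0 F [0.5 0.9 0.1]
clock: 7.62
ee_pos: [506.1, -403.4, 108.5]
ee_rot: [[-0.0, 1.0, 0.001], [1.0, 0.0, -0.001], [-0.001, 0.001, -1.0]]
contact_force: [0.8, 0.8, 4.8]
opening: 26.9
grasp_force: 58.7
```

View pics/g1.png

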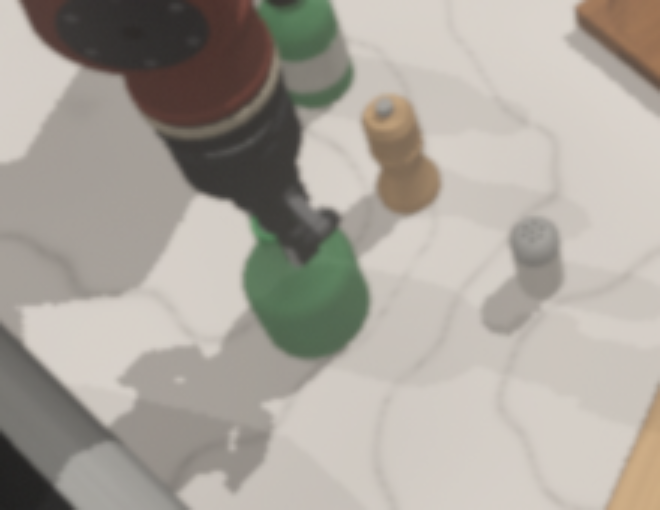

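Gripped at the neck (27 mm, 59 N). The cruet centre is about 2 mm to the -y side of the TCP. Lift and check.

```bash
python3 -m handwheel '[[[0,0,-0.5,0,0,0,0],[0,0,-1.5,0,0,0,0],[0,0,-3,0,0,0,0],[0,0,-5,0,0,0,0],[0,0,-7,0,0,0,0],[0,0,-9,0,0,0,0],[0,0,-11,0,0,0,0],[0,0,-13,0,0,0,0],[0,0,-14.5,0,0,0,0],[0,0,-15.5,0,0,0,0]]]' |tail -6
python3 go.py 551.7 -38.8 264 0
python3 -m handwheel '[[[1,0.1,0,0,0,0,0],[3,0.4,0,0,0,0,0],[6,0.8,0,0,0,0,0],[9,1.2,0,0,0,0,0],[12.5,1.6,0,0,0,0,0],[16,2,0,0,0,0,0],[19.5,2.5,0,0,0,0,0],[23,2.9,0,0,0,0,0],[26.5,3.4,0,0,0,0,0],[30,3.8,0,0,0,0,0]]]' |tail -6
python3 go.py 551.7 -38.8 264 0
```

```text
clock: 8.5
ee_pos: [505.7, -403.2, 264.6]
ee_rot: [[-0.0, 1.0, 0.001], [1.0, 0.0, -0.001], [-0.001, 0.001, -1.0]]
contact_force: [-0.5, -1.0, -4.8]
opening: 26.5
grasp_force: 59.4
pos [ 505.7 -403.2  264.6] shift cm [3.644e+01 4.600e+00 2.000e-02] rv [0.1 0.1 0. ] t 8.5 op 26.5 gf 59.4 F [-0.5 -1.  -4.8]
clock: 9.33
ee_pos: [542.6, -100.4, 261.3]
ee_rot: [[-0.0, 1.0, -0.002], [1.0, 0.0, 0.001], [0.001, -0.002, -1.0]]
contact_force: [0.8, 0.6, -4.4]
opening: 26.7
grasp_force: 59.6
pos [ 542.6 -100.4  261.3] shift cm [ 6.16  0.91 -0.27] rv [-0.1 -0.   0. ] t 9.3 op 26.7 gf 59.6 F [ 0.8  0.6 -4.4]
```

```bash
python3 -m handwheel '[[[3,0.4,1,0,0,0,0],[5,0.8,3,0,0,0,0],[6.2,0.9,5,0,0,0,0],[6.2,0.9,7,0,0,0,0],[6.2,0.9,8.5,0,0,0,0],[6.2,0.9,9,0,0,0,0],[6.2,0.9,9,0,0,0,0],[6.2,0.9,9,0,0,0,0],[6.2,0.9,9,0,0,0,0],[6.2,0.9,9,0,0,0,0]]]' |tail -6
cat > held.py <<'E'
import sys
from fit import *
n=sys.argv[1];dz=float(sys.argv[2]);s=readout.sense();e=np.array(s["ee_pos"])
ps=[imaging.get_image(k) for k in("scene","top")]
for P in (ps,ps[:1],ps[1:]):
    try: print(n,[np.round(q,2) if k==0 else q for k,q in enumerate(fit(n,P,x0=e[:2],z0=e[2]-dz,near=e[:2]))],"z0",e[2]-dz)
    except Exception as x: print(x)
x,f,c=fit("tray",ps,x0=[594.3,.2,3.04]);print("tray",np.round(x,2),f)
c,s=np.cos(x[2]),np.sin(x[2]);w=WELL[n];print("well",np.round([x[0]+c*w[0]-s*w[1],x[1]+s*w[0]+c*w[1]],1),"ee",np.round(e,1))
E
python3 held.py oil_cruet 108.5
```

```text
clock: 10.17
ee_pos: [553.1, -41.2, 173.3]
ee_rot: [[0.0, 1.0, 0.002], [1.0, -0.0, -0.0], [-0.0, 0.002, -1.0]]
contact_force: [0.9, 0.2, -5.7]
opening: 26.4
grasp_force: 59.6
division by zero
division by zero
division by zero
tray [593.73  -0.68   3.04] 0.5544235706329346
well [551.4 -42.2] ee [553.1 -41.2 173.3]
```

```bash
python3 - <<'E'
from fit import *
ps=[imaging.get_image(k) for k in("scene","top")]
for p in ps: print([(d["xy"],d["conf"],np.round(back(d["xy"],100,p))) for d in imaging.regions_of("oil_cruet",p)])
a,b=ps[0]["color"][110:320,180:400],ps[1]["color"][100:240,200:360]
a=cv2.resize(a,None,fx=2,fy=2);b=cv2.resize(b,None,fx=2,fy=2);m=np.zeros((420,440+320,3),np.uint8);m[:,:440]=a;m[:280,440:]=b
cv2.imwrite("pics/h1.png",m[:,:,::-1]);print(readout.sense()["ee_pos"])
E
```

```text
[([280.0, 213.9], 0.62, array([552., -43.]))]
[([249.3, 153.6], 0.56, array([627.,  79.]))]
[552.52324977 -40.93681437 172.27451581]
```

View pics/h1.png

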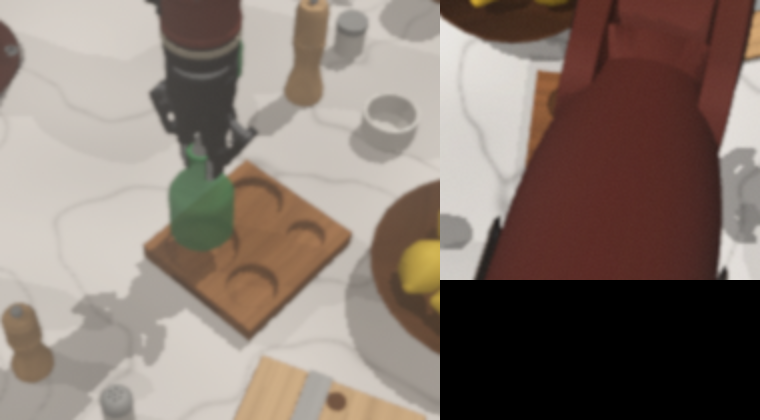

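The scene view shows the cruet upright, its belly over the near-left well. The arm hides it in the top view, so I fit the belly in the scene view only.

```bash
cat > held.py <<'E'
import sys
import fit as F
from fit import *
n=sys.argv[1];dz=float(sys.argv[2]);s=readout.sense();e=np.array(s["ee_pos"])
F.PROF[n]=[q for q in PROF[n] if q[0]<=float(sys.argv[3])]
p=imaging.get_image("scene")
for x0 in (e[:2],):
    x,f,c=fit(n,[p],x0=x0,z0=e[2]-dz);print(n,np.round(x,1),"cost",round(f,3),c,"z0",round(e[2]-dz,1),"ee",np.round(e,1),"off",np.round(x-e[:2],1))
E
python3 held.py oil_cruet 108.5 108
```

```text
oil_cruet [549.9 -41. ] cost 0.144 [0.66] z0 63.8 ee [552.5 -40.9 172.3] off [-2.6 -0.1]
```

```bash
python3 -m handwheel '[[[0,0,0.8,0,0,0,0],[0,0,1.6,0,0,0,0],[0,0,2.4,0,0,0,0],[0,0,3.1,0,0,0,0],[0,0,3.6,0,0,0,0],[0,0,4.0,0,0,0,0],[0,0,4.3,0,0,0,0],[0,0,4.5,0,0,0,0],[0,0,4.5,0,0,0,0],[0,0,4.5,0,0,0,0]]]' |tail -6
python3 go.py 551.7 -39.8 124.5 0
python3 held.py oil_cruet 108.5 108
```

```text
clock: 11.7
ee_pos: [552.7, -41.0, 127.4]
ee_rot: [[-0.0, 1.0, 0.0], [1.0, 0.0, -0.0], [-0.0, 0.0, -1.0]]
contact_force: [-0.4, -0.0, -5.1]
opening: 26.4
grasp_force: 60.0
pos [552.7 -41.  127.4] shift cm [ 0.12 -0.1   0.29] rv [0. 0. 0.] t 11.7 op 26.4 gf 60.0 F [-0.4 -0.  -5.1]
oil_cruet [549.7 -43. ] cost 0.136 [0.89] z0 18.9 ee [552.7 -41.  127.4] off [-3. -2.]
```

```bash
python3 -m handwheel '[[[0.1,0,0.05,0,0,0,0],[0.1,0,0.1,0,0,0,0],[0.1,0,0.15,0,0,0,0],[0.1,0,0.2,0,0,0,0],[0.1,0,0.23,0,0,0,0],[0.1,0,0.26,0,0,0,0],[0.1,0,0.29,0,0,0,0],[0.1,0,0.29,0,0,0,0]]]' |grep -E "ee_pos|contact|grasp"
python3 -m handwheel '[[[0,0,0.03,0,0,0,0],[0,0,0.06,0,0,0,0],[0,0,0.09,0,0,0,0],[0,0,0.09,0,0,0,0]]]' |grep -E "ee_pos|contact|grasp"
```

```text
ee_pos: [552.6, -39.9, 124.5]
contact_force: [-0.8, 0.8, -2.5]
grasp_force: 60.3
ee_pos: [552.7, -39.9, 124.5]
contact_force: [-4.0, 2.1, 7.7]
grasp_force: 61.3
```

Seated on the floor. Opening slowly, then rising.

```bash
python3 -m handwheel '[[[0,0,0,0,0,0,0.33],[0,0,0,0,0,0,0.36],[0,0,0,0,0,0,0.4],[0,0,0,0,0,0,0.5],[0,0,0,0,0,0,0.6],[0,0,0,0,0,0,0.7],[0,0,0,0,0,0,0.8],[0,0,0,0,0,0,0.9],[0,0,-0.3,0,0,0,0.9]]]' |grep -E "ee_pos|contact|opening"
python3 -m handwheel '[[[0,0,-1,0,0,0,0.9],[0,0,-3,0,0,0,0.9],[0,0,-5,0,0,0,0.9],[0,0,-8,0,0,0,0.9],[0,0,-11,0,0,0,0.9],[0,0,-13,0,0,0,0.9],[0,0,-13,0,0,0,0.9]]]' |grep -E "clock|ee_pos|contact|opening"
python3 go.py 362.5 251.8 255 0
```

```text
ee_pos: [552.2, -39.9, 126.1]
contact_force: [-0.5, 0.5, 0.3]
opening: 76.9
clock: 14.13
ee_pos: [554.7, -40.4, 262.0]
contact_force: [0.2, 0.1, 0.3]
opening: 76.6
pos [554.7 -40.4 262. ] shift cm [ 29.22 -19.22   0.51] rv [0.4 0.1 0. ] t 14.1 op 76.6 gf 0.0 F [0.2 0.1 0.3]
```

```bash
python3 -m handwheel '[[[1.5,-1,0,0,0,0,1],[5,-3.3,0,0,0,0,1],[8.4,-5.5,0,0,0,0,1],[11.8,-7.7,0,0,0,0,1],[15.2,-10,0,0,0,0,1],[18.6,-12.2,0,0,0,0,1],[22,-14.5,0,0,0,0,1],[25.4,-16.7,0,0,0,0,1],[28,-18.4,0,0,0,0,1],[29.2,-19.2,0,0,0,0,1]]]' |tail -6
python3 go.py 362.5 251.8 83 0
cat > chk.py <<'E'
import sys
from fit import *
ps=[imaging.get_image(k) for k in("scene","top")]
x,f,c=fit("tray",ps[1:],x0=[594.3,.2,3.04]);print("tray",np.round(x,2),round(f,3))
c,s=np.cos(x[2]),np.sin(x[2])
for n,w in WELL.items(): 
    W=np.array([x[0]+c*w[0]-s*w[1],x[1]+s*w[0]+c*w[1]]);print("well",n,np.round(W,1))
    if n in sys.argv[1:]:
        for P in (ps[:1],ps[1:]): 
            try:r=fit(n,P,z0=16);print("   ",np.round(r[0]-W,1),round(r[1],3),r[2])
            except Exception as q:print(q)
cv2.imwrite(f"pics/c{ps[0]['shot']}.png",np.hstack([cv2.resize(ps[0]["color"][120:290,220:390],(400,400)),cv2.resize(ps[1]["color"][120:220,230:330],(400,400))])[:,:,::-1]);print(ps[0]["shot"])
E
python3 chk.py oil_cruet
```

```text
clock: 14.97
ee_pos: [358.1, 254.4, 257.0]
ee_rot: [[-0.003, 1.0, -0.0], [1.0, 0.003, 0.001], [0.001, -0.0, -1.0]]
contact_force: [-0.2, 0.3, 0.6]
opening: 85.5
grasp_force: 0.0
pos [358.1 254.4 257. ] shift cm [-0.28  0.44 17.4 ] rv [-0.  -0.1  0.2] t 15.0 op 85.5 gf 0.0 F [-0.2  0.3  0.6]Traceback (most recent call last):
  File "chk.py", line 4, in <module>
    x,f,c=fit("tray",ps[1:],x0=[594.3,.2,3.04]);print("tray",np.round(x,2),round(f,3))
          ~~~^^^^^^^^^^^^^^^^^^^^^^^^^^^^^^^^^^
  File "fit.py", line 43, in fit
    o=minimize(cost,x0,method="Nelder-Mead",options=dict(initial_simplex=sim,xatol=.1,fatol=1e-4))
    res = _minimize_neldermead(fun, x0, args, callback, bounds=bounds,
                               **options)
    fsim[k] = func(sim[k])
              ~~~~^^^^^^^^
    fx = function(np.copy(x), *(wrapper_args + args))
  File "fit.py", line 41, in cost
    return tot/len(regs)
           ~~~^~~~~~~~~~
ZeroDivisionError: division by zero
```

```bash
cat > ov.py <<'E'
import sys
from fit import *
t=np.array([594.3,.2,3.04]);c,s=np.cos(t[2]),np.sin(t[2]);out=[]
for k,(r0,r1,q0,q1) in {"scene":(130,290,230,380),"top":(115,225,225,335)}.items():
    p=imaging.get_image(k);im=p["color"].copy();im=cv2.resize(im[r0:r1,q0:q1],(400,400),interpolation=cv2.INTER_CUBIC)
    sc=np.array([400/(q1-q0),400/(r1-r0)])
    pr=lambda X:np.round((proj(X,p)+.5-[q0,r0])*sc).astype(np.int32)
    cv2.polylines(im,[cv2.convexHull(pr(hulls("tray",t)[0]))],True,(255,0,0),1)
    for n,w in WELL.items():
        W=[t[0]+c*w[0]-s*w[1],t[1]+s*w[0]+c*w[1]]
        if n in sys.argv[1:]:
            m=np.zeros((400,400),np.uint8)
            for h in hulls(n,W,16): cv2.fillConvexPoly(m,cv2.convexHull(pr(h)),1)
            cv2.drawContours(im,cv2.findContours(m,0,1)[0],-1,(255,255,0),1)
            d=imaging.regions_of(n,p)
            if d:
                try:
                    r=fit(n,[p],x0=W,z0=16);print(k,n,"off from well",np.round(r[0]-W,1),round(r[1],3),r[2])
                except Exception as e:print(e)
    out.append(im)
f=f"pics/c{p['shot']}.png";cv2.imwrite(f,np.hstack(out)[:,:,::-1]);print(f)
E
python3 ov.py oil_cruet; cp pics/c*.png /tmp/; mv pics/c*.png pics/ov1.png
```

```text
scene oil_cruet off from well [-1.2  0.8] 0.055 [0.88]
top oil_cruet off from well [ 0.1 -0.3] 0.031 [0.83]
pics/c17.png
```

View pics/ov1.png

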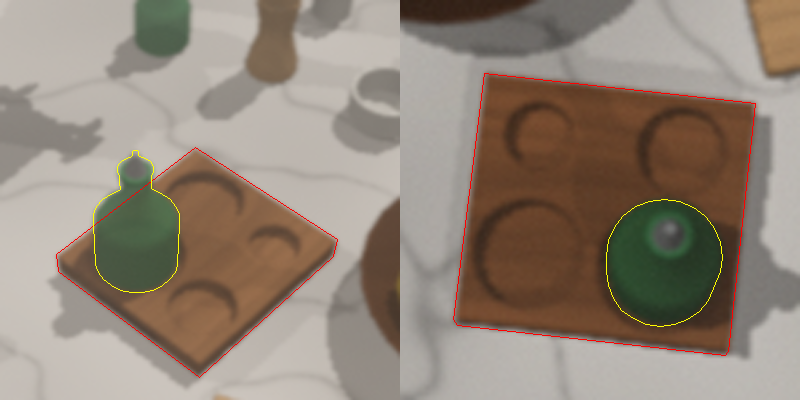

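The oil cruet is seated in its well and the tray has not moved (both outlines match). Descending on the vinegar cruet.

```bash
python3 go.py 362.3 251.8 83 0; python3 -m handwheel '[[[-0.1,0.1,2,0,0,0,1],[-0.1,0.1,5,0,0,0,1],[-0.1,0.1,8,0,0,0,1],[-0.1,0.1,11,0,0,0,1],[-0.1,0.1,14,0,0,0,1],[-0.1,0.1,16,0,0,0,1],[-0.1,0.1,17.2,0,0,0,1],[-0.1,0.1,17.2,0,0,0,1],[-0.1,0.1,17.2,0,0,0,1]]]' |grep -E "ee_pos|contact|opening"
python3 go.py 362.3 251.8 83 0
```

```text
pos [361.1 251.3 256.5] shift cm [ 0.05  0.12 17.35] rv [-0.   0.  -0.1] t 15.4 op 85.1 gf 0.0 F [-0.2 -1.1 -0.1]
ee_pos: [361.5, 250.5, 84.4]
contact_force: [-0.2, 0.1, 0.6]
opening: 85.8
pos [361.5 250.5  84.4] shift cm [0.13 0.08 0.14] rv [-0.1  0.  -0.1] t 16.2 op 85.8 gf 0.0 F [-0.2  0.1  0.6]
```

```bash
python3 -m handwheel '[[[0.1,0.1,0.1,0,0,0,0.6],[0.1,0.1,0.1,0,0,0,0.5],[0.1,0.1,0.1,0,0,0,0.4],[0.1,0.1,0.1,0,0,0,0.3],[0.1,0.1,0.1,0,0,0,0.2],[0.1,0.1,0.1,0,0,0,0.1],[0.1,0.1,0.1,0,0,0,0],[0.1,0.1,0.1,0,0,0,0],[0.1,0.1,0.1,0,0,0,0],[0.1,0.1,0.1,0,0,0,0]]]' 60|tail -6
python3 go.py 561.9 56.4 260 0
python3 -m handwheel '[[[0,0,-0.5,0,0,0,0],[0,0,-1.5,0,0,0,0],[0,0,-3,0,0,0,0],[0,0,-5,0,0,0,0],[0,0,-7,0,0,0,0],[0,0,-8.5,0,0,0,0],[0,0,-9.5,0,0,0,0],[0,0,-10,0,0,0,0],[0,0,-10,0,0,0,0]]]' |tail -6
python3 go.py 561.9 56.4 180 0
```

```text
clock: 17.0
ee_pos: [363.4, 252.3, 84.2]
ee_rot: [[0.0, 1.0, 0.002], [1.0, -0.0, 0.0], [0.0, 0.002, -1.0]]
contact_force: [0.8, -2.2, 6.0]
opening: 26.6
grasp_force: 57.6
pos [363.4 252.3  84.2] shift cm [-19.58  19.88 -17.56] rv [ 0.1 -0.  -0. ] t 17.0 op 26.6 gf 57.6 F [ 0.8 -2.2  6. ]
clock: 17.75
ee_pos: [362.7, 252.2, 184.3]
ee_rot: [[-0.0, 1.0, 0.001], [1.0, 0.0, 0.0], [0.0, 0.001, -1.0]]
contact_force: [0.4, 0.1, -2.8]
opening: 26.7
grasp_force: 57.8
pos [362.7 252.2 184.3] shift cm [-19.58  19.92   0.43] rv [ 0. -0.  0.] t 17.8 op 26.7 gf 57.8 F [ 0.4  0.1 -2.8]
```

```bash
python3 -m handwheel '[[[-1,1,0,0,0,0,0],[-3,3,0,0,0,0,0],[-5.5,5.5,0,0,0,0,0],[-8,8,0,0,0,0,0],[-10.5,10.6,0,0,0,0,0],[-13,13.2,0,0,0,0,0],[-15.5,15.7,0,0,0,0,0],[-17.5,17.7,0,0,0,0,0],[-19,19.2,0,0,0,0,0],[-19.6,19.9,0,0,0,0,0]]]' |tail -6
python3 -m handwheel '[[[0,0,1,0,0,0,0],[0,0,2.5,0,0,0,0],[0,0,3.7,0,0,0,0],[0,0,4,0,0,0,0],[0,0,4,0,0,0,0],[0,0,4,0,0,0,0],[0,0,4,0,0,0,0]]]' |tail -6
python3 held.py vinegar_cruet 84.2 86
python3 go.py 561.9 56.4 100.2 0
```

```text
clock: 18.58
ee_pos: [562.7, 53.7, 182.0]
ee_rot: [[0.002, 1.0, -0.001], [1.0, -0.002, -0.001], [-0.001, -0.001, -1.0]]
contact_force: [0.0, 0.9, -3.2]
opening: 27.0
grasp_force: 58.2
clock: 19.17
ee_pos: [561.6, 56.5, 144.1]
ee_rot: [[-0.001, 1.0, 0.001], [1.0, 0.001, 0.0], [0.0, 0.001, -1.0]]
contact_force: [-0.1, -0.8, -3.0]
opening: 26.6
grasp_force: 58.2
vinegar_cruet [557.8  57.5] cost 0.17 [0.76] z0 59.9 ee [561.6  56.5 144.1] off [-3.8  1. ]
pos [561.8  56.3 144.2] shift cm [0.01 0.   4.4 ] rv [ 0.1 -0.   0. ] t 19.3 op 27.1 gf 58.2 F [-0.1  0.3 -3. ]
```

```bash
python3 -m handwheel '[[[0,0.05,0.8,0,0,0,0],[0,0.05,1.6,0,0,0,0],[0,0.05,2.4,0,0,0,0],[0,0.05,3,0,0,0,0],[0,0.05,3.5,0,0,0,0],[0,0.05,3.8,0,0,0,0],[0,0.05,4.0,0,0,0,0],[0,0.05,4.1,0,0,0,0],[0,0.05,4.1,0,0,0,0],[0,0.05,4.1,0,0,0,0]]]' |grep -E "ee_pos|contact|grasp"
python3 -m handwheel '[[[0,0,0.05,0,0,0,0],[0,0,0.1,0,0,0,0],[0,0,0.15,0,0,0,0],[0,0,0.2,0,0,0,0],[0,0,0.25,0,0,0,0],[0,0,0.3,0,0,0,0],[0,0,0.3,0,0,0,0]]]' |grep -E "ee_pos|contact|grasp"
```

```text
ee_pos: [562.2, 56.1, 102.8]
contact_force: [0.2, 0.3, -3.0]
grasp_force: 58.4
ee_pos: [562.3, 56.0, 100.2]
contact_force: [-1.4, 0.4, 4.7]
grasp_force: 59.2
```

```bash
python3 -m handwheel '[[[0,0,0,0,0,0,0.33],[0,0,0,0,0,0,0.36],[0,0,0,0,0,0,0.4],[0,0,0,0,0,0,0.5],[0,0,0,0,0,0,0.6],[0,0,0,0,0,0,0.7],[0,0,0,0,0,0,0.8],[0,0,0,0,0,0,0.9],[0,0,-0.3,0,0,0,0.9]]]' |grep -E "ee_pos|contact|opening"
python3 -m handwheel '[[[0,0,-1,0,0,0,0.9],[0,0,-3,0,0,0,0.9],[0,0,-6,0,0,0,0.9],[0,0,-9,0,0,0,0.9],[0,0,-12,0,0,0,0.9],[0,0,-15,0,0,0,0.9],[0,0,-16,0,0,0,0.9],[0,0,-16,0,0,0,0.9]]]' |grep -E "clock|ee_pos|contact|opening"
python3 go.py 486.8 -290.7 240 90
```

```text
ee_pos: [561.6, 56.1, 102.1]
contact_force: [0.2, -0.2, -0.4]
opening: 76.9
clock: 22.1
ee_pos: [563.6, 56.0, 266.2]
contact_force: [0.6, 1.0, -0.8]
opening: 76.6
pos [563.6  56.  266.2] shift cm [-34.67  -7.7    2.58] rv [  0.3   0.3 -90. ] t 22.1 op 76.6 gf 0.0 F [ 0.6  1.  -0.8]
```

```bash
python3 -m handwheel '[[[-2,-0.4,0,0,0,-5,1],[-5,-1.1,0,0,0,-12,1],[-8.5,-1.9,0,0,0,-19,1],[-12,-2.7,0,0,0,-26,1],[-15.5,-3.5,0,0,0,-33,1],[-19,-4.2,0,0,0,-40,1],[-22.5,-5,0,0,0,-47,1],[-26,-5.8,0,0,0,-54,1],[-29.5,-6.6,0,0,0,-61,1],[-32,-7.2,0,0,0,-67,1]]]' |grep -E "clock|ee_pos"
python3 go.py 486.8 -290.7 200 90; python3 ov.py vinegar_cruet oil_cruet
```

```text
clock: 22.93
ee_pos: [488.6, -266.2, 261.3]
pos [ 488.6 -266.2  261.3] shift cm [-0.81 -2.32  6.13] rv [  0.   -0.1 -23.3] t 22.9 op 85.2 gf 0.0 F [ 0.4  0.7 -0. ]
scene oil_cruet off from well [-1.2  0.8] 0.041 [0.89]
scene vinegar_cruet off from well [-2.2  0.3] 0.096 [0.87]
top oil_cruet off from well [0.7 0.2] 0.04 [0.85]
top vinegar_cruet off from well [-0.3 -0.5] 0.05 [0.76]
pics/c20.png
```

```bash
python3 -m handwheel '[[[0,-1,1,0,0,-7,1],[0,-2,3,0,0,-14,1],[0,-2.3,5,0,0,-20,1],[0,-2.3,6.1,0,0,-23.2,1],[0,-2.3,6.1,0,0,-23.2,1],[0,-2.3,6.1,0,0,-23.2,1]]]' |grep -E "clock|ee_pos"
python3 go.py 486.8 -290.7 72 90
```

```text
clock: 23.93
ee_pos: [480.8, -284.4, 201.5]
pos [ 480.8 -284.4  201.5] shift cm [-0.61 -0.63 12.94] rv [ 0.  -0.  -0.4] t 23.9 op 85.2 gf 0.0 F [ 0.1  0.  -0.3]
```

```bash
python3 -m handwheel '[[[-0.6,-0.6,0,0,0,0,1],[-0.6,-0.6,1,0,0,0,1],[-0.6,-0.6,3,0,0,0,1],[-0.6,-0.6,6,0,0,0,1],[-0.6,-0.6,9,0,0,0,1],[-0.6,-0.6,11.5,0,0,0,1],[-0.6,-0.6,12.7,0,0,0,1],[-0.6,-0.6,12.9,0,0,0,1],[-0.6,-0.6,12.9,0,0,0,1]]]' |grep -E "clock|ee_pos|contact"
python3 go.py 486.8 -290.7 72 90
python3 -m handwheel '[[[0,0,0,0,0,0,0.7],[0,0,0,0,0,0,0.6],[0,0,0,0,0,0,0.5],[0,0,0,0,0,0,0.4],[0,0,0,0,0,0,0.3],[0,0,0,0,0,0,0.2],[0,0,0,0,0,0,0.2],[0,0,0,0,0,0,0.2],[0,0,0,0,0,0,0.2]]]' 40 |grep -E "clock|ee_pos|contact|op|gr"
```

```text
clock: 24.68
ee_pos: [486.8, -290.9, 72.0]
contact_force: [0.1, 1.1, 0.4]
pos [ 486.8 -290.9   72. ] shift cm [-0.    0.02  0.  ] rv [ 0.  -0.  -0.4] t 24.7 op 85.3 gf 0.0 F [0.1 1.1 0.4]
clock: 25.43
ee_pos: [487.5, -291.4, 73.6]
contact_force: [-1.0, 1.5, 5.0]
opening: 39.5
grasp_force: 39.9
```

```bash
python3 -m handwheel '[[[0,0,-0.5,0,0,0,0.2],[0,0,-1.5,0,0,0,0.2],[0,0,-3,0,0,0,0.2],[0,0,-5,0,0,0,0.2],[0,0,-7,0,0,0,0.2],[0,0,-9,0,0,0,0.2],[0,0,-10.5,0,0,0,0.2],[0,0,-11.5,0,0,0,0.2],[0,0,-12,0,0,0,0.2],[0,0,-12,0,0,0,0.2]]]' |grep -E "clock|ee_pos|contact|op|gr"
python3 go.py 639.5 -54.6 194 90
```

```text
clock: 26.27
ee_pos: [487.2, -291.4, 193.7]
contact_force: [-0.1, 0.4, -0.9]
opening: 39.5
grasp_force: 40.5
pos [ 487.2 -291.4  193.7] shift cm [-15.09  23.77  -0.04] rv [-0.1  0.1 -0.3] t 26.3 op 39.5 gf 40.5 F [-0.1  0.4 -0.9]
```

```bash
python3 -m handwheel '[[[-0.7,1,0,0,0,0,0.2],[-2.2,3.4,0,0,0,0,0.2],[-4.1,6.4,0,0,0,0,0.2],[-6,9.4,0,0,0,0,0.2],[-7.9,12.4,0,0,0,0,0.2],[-9.8,15.4,0,0,0,0,0.2],[-11.7,18.4,0,0,0,0,0.2],[-13.4,21,0,0,0,0,0.2],[-14.6,23,0,0,0,0,0.2],[-15.1,23.8,0,0,0,0,0.2]]]' |grep -E "clock|ee_pos|contact|op|gr"
python3 -m handwheel '[[[0,0,1,0,0,0,0.2],[0,0,3,0,0,0,0.2],[0,0,5,0,0,0,0.2],[0,0,6,0,0,0,0.2],[0,0,6.3,0,0,0,0.2],[0,0,6.3,0,0,0,0.2],[0,0,6.3,0,0,0,0.2]]]' |grep -E "clock|ee_pos|contact|op|gr"
python3 held.py pepper_mill 73.6 75
python3 go.py 639.5 -54.6 89.6 90
```

```text
clock: 27.1
ee_pos: [639.9, -50.0, 190.9]
contact_force: [-0.7, 0.6, -1.3]
opening: 39.6
grasp_force: 40.6
clock: 27.68
ee_pos: [639.3, -54.6, 130.0]
contact_force: [-0.0, -0.3, -0.3]
opening: 39.5
grasp_force: 40.6
pepper_mill [638.7 -52.8] cost 0.273 [0.89] z0 56.4 ee [639.3 -54.6 130. ] off [-0.6  1.7]
pos [639.8 -54.4 130.6] shift cm [ 0.04 -0.02  4.1 ] rv [-0.   0.1 -0.3] t 27.8 op 39.7 gf 40.6 F [ 0.1 -0.2 -1.5]
```

Within tolerance. Lowering.

```bash
python3 -m handwheel '[[[0,-0.05,0.8,0,0,0,0.2],[0,-0.05,1.6,0,0,0,0.2],[0,-0.05,2.2,0,0,0,0.2],[0,-0.05,2.7,0,0,0,0.2],[0,-0.05,3.2,0,0,0,0.2],[0,-0.05,3.5,0,0,0,0.2],[0,-0.05,3.7,0,0,0,0.2],[0,-0.05,3.8,0,0,0,0.2],[0,-0.05,3.8,0,0,0,0.2],[0,-0.05,3.8,0,0,0,0.2]]]' |grep -E "ee_pos|contact|grasp"
python3 -m handwheel '[[[0,0,0.05,0,0,0,0.2],[0,0,0.1,0,0,0,0.2],[0,0,0.15,0,0,0,0.2],[0,0,0.2,0,0,0,0.2],[0,0,0.25,0,0,0,0.2],[0,0,0.3,0,0,0,0.2],[0,0,0.3,0,0,0,0.2]]]' |grep -E "ee_pos|contact|grasp"
```

```text
ee_pos: [639.3, -54.4, 91.7]
contact_force: [0.9, 0.9, -1.6]
grasp_force: 40.6
ee_pos: [639.7, -54.4, 89.7]
contact_force: [-2.0, 1.1, 8.8]
grasp_force: 41.3
```

```bash
python3 -m handwheel '[[[0,0,0,0,0,0,0.48],[0,0,0,0,0,0,0.52],[0,0,0,0,0,0,0.56],[0,0,0,0,0,0,0.6],[0,0,0,0,0,0,0.7],[0,0,0,0,0,0,0.8],[0,0,0,0,0,0,0.8],[0,0,-0.3,0,0,0,0.8]]]' |grep -E "ee_pos|contact|opening"
python3 -m handwheel '[[[0,0,-1,0,0,0,0.8],[0,0,-3,0,0,0,0.8],[0,0,-6,0,0,0,0.8],[0,0,-9,0,0,0,0.8],[0,0,-10,0,0,0,0.8],[0,0,-10,0,0,0,0.8]]]' |grep -E "clock|ee_pos|contact|opening"
python3 go.py 621.2 -284.4 150 90
```

```text
ee_pos: [638.7, -54.4, 91.0]
contact_force: [0.1, 0.2, 0.1]
opening: 68.2
clock: 30.37
ee_pos: [641.2, -54.8, 195.7]
contact_force: [-0.2, 1.1, 0.5]
opening: 68.4
pos [641.2 -54.8 195.7] shift cm [  1.89 -22.96   4.59] rv [-0.1  0.4 -0.3] t 30.4 op 68.4 gf 0.0 F [-0.2  1.1  0.5]
```

```bash
python3 -m handwheel '[[[0.1,-2,0,0,0,0,1],[0.4,-5,0,0,0,0,1],[0.7,-9,0,0,0,0,1],[1,-13,0,0,0,0,1],[1.3,-16.5,0,0,0,0,1],[1.6,-20,0,0,0,0,1],[1.9,-22,2,0,0,0,1],[1.9,-22.9,4,0,0,0,1],[1.9,-22.9,6,0,0,0,1],[1.9,-22.9,7,0,0,0,1]]]' |grep -E "clock|ee_pos|contact|opening"
python3 ov.py oil_cruet vinegar_cruet pepper_mill; python3 go.py 621.2 -284.4 27 90
```

```text
clock: 31.2
ee_pos: [616.9, -283.4, 117.8]
contact_force: [-0.6, 0.8, -0.6]
opening: 85.4
scene oil_cruet off from well [-0.2 -0.8] 0.054 [0.8]
scene vinegar_cruet off from well [-1.5  0.7] 0.064 [0.67]
scene pepper_mill off from well [-0.6  1.2] 0.049 [0.94]
top oil_cruet off from well [0.5 0.6] 0.12 [0.86]
top vinegar_cruet off from well [ 5.5 -3.6] 0.419 [0.95]
top pepper_mill off from well [-0.4  2.9] 0.053 [0.92]
pics/c23.png
pos [ 619.  -283.3  121.7] shift cm [-0.22 -0.11  9.47] rv [-0.   0.  -0.3] t 31.9 op 85.2 gf 0.0 F [-0.4 -0.8  0.1]
```

```bash
python3 -m handwheel '[[[-0.2,-0.1,1,0,0,0,1],[-0.2,-0.1,3,0,0,0,1],[-0.2,-0.1,5.5,0,0,0,1],[-0.2,-0.1,8,0,0,0,1],[-0.2,-0.1,9.2,0,0,0,1],[-0.2,-0.1,9.4,0,0,0,1],[-0.2,-0.1,9.4,0,0,0,1]]]' |grep -E "clock|ee_pos|contact"
python3 -m handwheel '[[[0,0,0,0,0,0,0.7],[0,0,0,0,0,0,0.6],[0,0,0,0,0,0,0.5],[0,0,0,0,0,0,0.4],[0,0,0,0,0,0,0.3],[0,0,0,0,0,0,0.2],[0,0,0,0,0,0,0.2],[0,0,0,0,0,0,0.2],[0,0,0,0,0,0,0.2]]]' 40 |grep -E "clock|ee_pos|contact|op|gr"
```

```text
clock: 32.48
ee_pos: [620.4, -284.1, 26.7]
contact_force: [-0.2, 0.1, 0.8]
clock: 33.23
ee_pos: [621.6, -284.8, 28.7]
contact_force: [-0.7, -0.3, 6.0]
opening: 34.7
grasp_force: 39.3
```

View pics/c23.png

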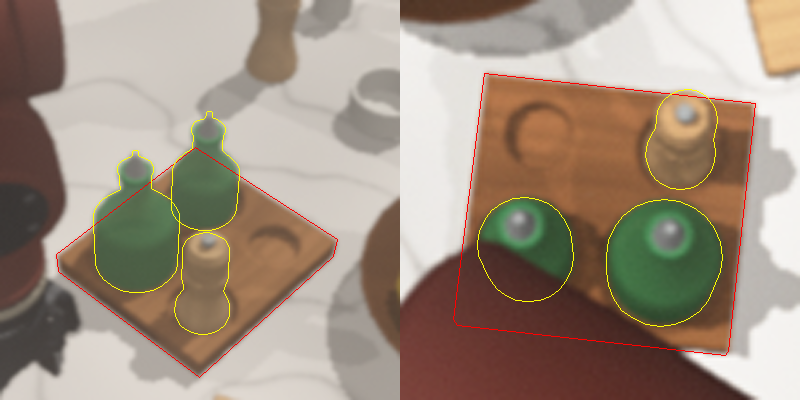

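All three are seated; only the arm hides part of the vinegar cruet in the top view. The shaker is gripped, so lift it high over the mill.

```bash
python3 -m handwheel '[[[0,0,-0.5,0,0,0,0.2],[0,0,-1.5,0,0,0,0.2],[0,0,-3.5,0,0,0,0.2],[0,0,-6,0,0,0,0.2],[0,0,-8.5,0,0,0,0.2],[0,0,-11,0,0,0,0.2],[0,0,-13.5,0,0,0,0.2],[0,0,-16,0,0,0,0.2],[0,0,-17.5,0,0,0,0.2],[0,0,-18,0,0,0,0.2]]]' |grep -E "clock|ee_pos|contact|op|gr"
python3 go.py 650.1 49.8 208 90
python3 -m handwheel '[[[-0.1,1,0,0,0,0,0.2],[-0.3,3.5,0,0,0,0,0.2],[-0.6,7,0,0,0,0,0.2],[-0.9,10.5,0,0,0,0,0.2],[-1.2,14,0,0,0,0,0.2],[-1.5,17.5,0,0,0,0,0.2],[-1.8,21,0,0,0,0,0.2],[-2.1,24.5,0,0,0,0,0.2],[-2.4,28,0,0,0,0,0.2],[-2.6,31,0,0,0,0,0.2]]]' |grep -E "clock|ee_pos|contact|op|gr"
python3 go.py 650.1 49.8 208 90
```

```text
clock: 34.07
ee_pos: [621.9, -284.9, 211.4]
contact_force: [0.3, -0.1, -1.1]
opening: 35.0
grasp_force: 40.0
pos [ 621.9 -284.9  211.4] shift cm [-2.63 33.49  0.27] rv [-0.1  0.2 -0.3] t 34.1 op 35.0 gf 40.0 F [ 0.3 -0.1 -1.1]
clock: 34.9
ee_pos: [647.4, 28.7, 205.9]
contact_force: [0.4, -0.0, -1.5]
opening: 35.3
grasp_force: 40.1
pos [647.4  28.7 205.9] shift cm [-0.26  2.11 -0.21] rv [ 0.  -0.2 -0.3] t 34.9 op 35.3 gf 40.1 F [ 0.4 -0.  -1.5]
```

```bash
python3 -m handwheel '[[[-0.1,1.2,0,0,0,0,0.2],[-0.2,2.4,0,0,0,0,0.2],[-0.2,2.4,1,0,0,0,0.2],[-0.2,2.4,3.5,0,0,0,0.2],[-0.2,2.4,6.5,0,0,0,0.2],[-0.2,2.4,9.5,0,0,0,0.2],[-0.2,2.4,11.5,0,0,0,0.2],[-0.2,2.4,12,0,0,0,0.2],[-0.2,2.4,12,0,0,0,0.2],[-0.2,2.4,12,0,0,0,0.2]]]' |grep -E "clock|ee_pos|contact|op|gr"
python3 held.py salt_shaker 28.7 40
python3 go.py 650.1 49.8 44.7 90
```

```text
clock: 35.73
ee_pos: [651.0, 48.7, 87.9]
contact_force: [0.4, -0.4, -0.9]
opening: 35.3
grasp_force: 40.2
salt_shaker [651.   48.7] cost 1.0 [0.67] z0 59.2 ee [651.   48.7  87.9] off [0. 0.]
pos [651.9  49.   89.1] shift cm [0.2  0.08 4.44] rv [-0.   0.1 -0.4] t 35.8 op 34.9 gf 40.2 F [-0.5  0.3 -1.3]
```

```bash
python3 - <<'E'
from fit import *
p=imaging.get_image("scene");e=np.array(readout.sense()["ee_pos"]);z0=e[2]-28.7
print([(d["xy"],d["conf"]) for d in imaging.regions_of("salt_shaker",p)],e)
m=(mask(hulls("salt_shaker",e[:2],z0),p)>.5).astype(np.uint8);im=p["color"].copy()
im=cv2.resize(im[100:290,220:410],(600,600),interpolation=cv2.INTER_CUBIC);m=cv2.resize(m[100:290,220:410],(600,600))
cv2.drawContours(im,cv2.findContours(m,0,1)[0],-1,(255,255,0),1);cv2.imwrite("pics/s1.png",im[:,:,::-1])
E
```

```text
[([338.7, 215.0], 0.58)] [651.94757977  49.18277227  89.18008994]
```

View pics/s1.png

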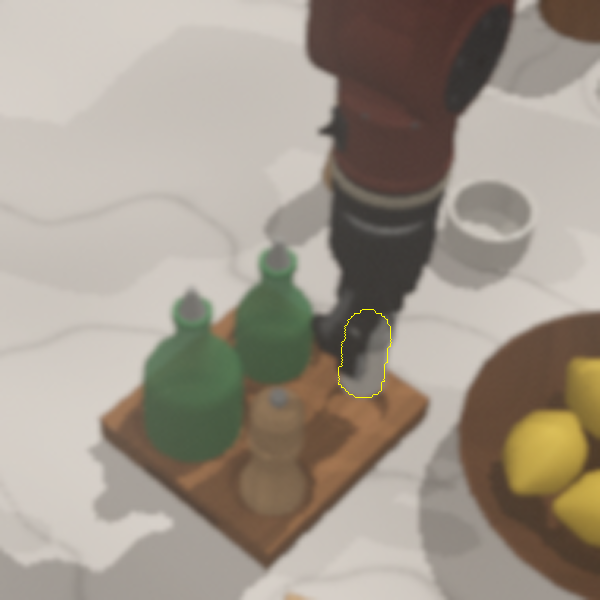

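The predicted outline matches the shaker in the fingers. I'll correct 2 mm in x and lower.

```bash
python3 -m handwheel '[[[0.2,0.06,0.4,0,0,0,0.2],[0.2,0.06,1.2,0,0,0,0.2],[0.2,0.06,2,0,0,0,0.2],[0.2,0.06,2.7,0,0,0,0.2],[0.2,0.06,3.3,0,0,0,0.2],[0.2,0.06,3.8,0,0,0,0.2],[0.2,0.06,4.1,0,0,0,0.2],[0.2,0.06,4.2,0,0,0,0.2],[0.2,0.06,4.2,0,0,0,0.2],[0.2,0.06,4.2,0,0,0,0.2]]]' |grep -E "ee_pos|contact|grasp"
python3 -m handwheel '[[[0,0,0.05,0,0,0,0.2],[0,0,0.1,0,0,0,0.2],[0,0,0.15,0,0,0,0.2],[0,0,0.2,0,0,0,0.2],[0,0,0.25,0,0,0,0.2],[0,0,0.3,0,0,0,0.2],[0,0,0.3,0,0,0,0.2]]]' |grep -E "ee_pos|contact|grasp"
```

```text
ee_pos: [649.0, 50.1, 45.7]
contact_force: [-0.1, 0.2, -1.6]
grasp_force: 40.2
ee_pos: [649.9, 50.0, 44.7]
contact_force: [-3.7, -0.5, 14.3]
grasp_force: 40.8
```

Seated on the floor. Release, rise and move clear.

```bash
python3 -m handwheel '[[[0,0,-0.1,0,0,0,0.2],[0,0,-0.1,0,0,0,0.43],[0,0,-0.1,0,0,0,0.46],[0,0,-0.1,0,0,0,0.5],[0,0,-0.1,0,0,0,0.6],[0,0,-0.1,0,0,0,0.65],[0,0,-0.1,0,0,0,0.65],[0,0,-0.4,0,0,0,0.65]]]' |grep -E "ee_pos|contact|opening"
python3 -m handwheel '[[[0,0,-1,0,0,0,0.65],[0,0,-3,0,0,0,0.65],[0,0,-6,0,0,0,0.65],[0,0,-9,0,0,0,0.65],[0,0,-13,0,0,0,0.65],[0,0,-17,0,0,0,0.65],[0,0,-19,0,0,0,0.65],[0,0,-20,0,0,0,0.65],[0,0,-20,0,0,0,0.65]]]' |grep -E "clock|ee_pos|contact|opening"
python3 -m handwheel '[[[2,2,0,0,0,0,0.65],[5,5,0,0,0,0,0.65],[8,8,0,0,0,0,0.65],[11,11,0,0,0,0,0.65],[14,14,0,0,0,0,0.65],[17,17,0,0,0,0,0.65],[20,20,0,0,0,0,0.65],[22,22,0,0,0,0,0.65],[23,23,0,0,0,0,0.65],[23,23,0,0,0,0,0.65]]]' |grep -E "clock|ee_pos|contact|opening"
python3 ov.py oil_cruet vinegar_cruet pepper_mill salt_shaker
```

```text
ee_pos: [648.3, 50.1, 45.9]
contact_force: [-0.5, -0.7, -0.1]
opening: 55.4
clock: 38.77
ee_pos: [649.9, 50.1, 249.6]
contact_force: [1.6, -0.4, -0.5]
opening: 55.3
clock: 39.6
ee_pos: [416.7, 282.9, 245.0]
contact_force: [0.0, -0.1, 0.5]
opening: 55.3
scene oil_cruet off from well [-2.1 -0.2] 0.049 [0.9]
scene vinegar_cruet off from well [-1.9 -0.4] 0.06 [0.69]
scene pepper_mill off from well [0.2 1.3] 0.062 [0.86]
scene salt_shaker off from well [-2.2  3.2] 0.068 [0.81]
top oil_cruet off from well [ 0.7 -0.6] 0.031 [0.96]
top vinegar_cruet off from well [-1.5  0.5] 0.048 [0.81]
top pepper_mill off from well [-1.   2.9] 0.058 [0.91]
top salt_shaker off from well [0.4 1.5] 0.072 [0.59]
pics/c27.png
```

```bash
python3 - <<'E'
from rig import imaging
import cv2,numpy as np
p=imaging.get_image("top")
a=cv2.imread("pics/c27.png");b=cv2.resize(p["color"][130:290,60:480,::-1],(525,200));m=np.zeros((600,800,3),np.uint8);m[:400]=a;m[400:,:525]=b
cv2.imwrite("pics/final.png",m)
E
```

```text
(no output)
```

View pics/final.png

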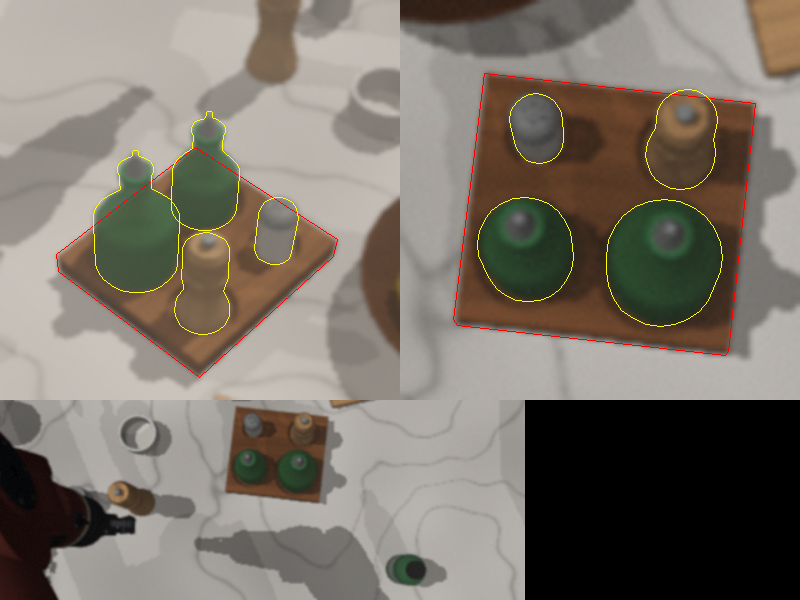

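All four items stand upright in their wells. The grinder, ramekin and syrup bottle stand where they were, and the gripper is clear at z 245, above everything.

```bash
python3 -c "
from rig import env
print(env.finish_job())"
```

```text
the job is handed in; nothing more can be done
None
```

The oil cruet, vinegar cruet, pepper mill and salt shaker were set gently, upright, each on the floor of its own well and released. The look-alikes and ramekin were left alone, and I handed the job in at about 40 s of the 109 s allowed; no verdict was returned.

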